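# Load, shut and pin a spring compression jig, and keep it pressed shut

### The arm

A 6-joint arm with a two-finger parallel gripper is mounted at the origin on a cart in front of the work surface, level with it; the furniture and walls round the work are solid. World frame = base frame: x ahead of the robot, y to its left, z up, the work surface at z = 0. Lengths are in m, angles in rad, forces in N, time in s.
With the tool pointing down it reaches from about 0.275 to 0.875 m from the base axis. Payload 12.5 kg.
Tool frame: the origin (TCP) lies at the very end of the fingers, on their centre line; the grasp point (between the pads) lies 19 mm behind it; x points along the fingers, y is the direction in which the jaws open and shut, and the axes are right-handed (so a half turn about x gives the same grasp; the last joint's range is limited). The gripper opens to 85 mm and grips with 20 to 120 N. Pads are 22 mm wide; open, the fingers measure 114 mm over their backs; the gripper's body (76 mm by 85 mm) begins 54 mm behind the grasp point. The pads swing forward as they close: fully open they stand 13 mm farther back than shut.
Start: joints at [-1.197, 0.351, 1.652, -0, 1.139, -0.085], TCP at [0.244, -0.493, 0.231] pointing down, gripper open.
Joint ranges: [-2.75, 2.75], [-0.79, 2.1], [0.01, 2.65], [-1.57, 4.71], [0.07, 3.14], [-2.87, 2.87]. Speed limits (rad/s): [2.22, 2.22, 2.79, 3.14, 3.14, 3.14].

### API

Orientations are given as a 3x3 rotation matrix whose columns are the frame's x, y, z axes.
In Python, from bench import manip gives the robot as it stands. Calls block until the motion is done:
- manip.move_ptp(position, orientation): joint-space move of the TCP to a pose.
- manip.move_l(position, attitude=None, max_speed=0.15): straight line of the TCP; attitude=None keeps the orientation; max_speed is the mean speed in m/s.
- manip.move_j(angles): joint-space move.
- manip.set_gripper(opening, effort=None): opening from 0.0 (shut) to 1.0 (fully open); effort is the grip in N (None keeps the last); returns when the fingers have stopped.
- manip.dwell(seconds).
- manip.inverse_kinematics(position, orientation): joint angles nearest the present ones, or None.
- manip.grab_frame(name): name is "scene" or "side" or "wrist"; returns (picture, depth): 400x640x3 uint8, red, green, blue; 400x640 float32, m along the optical axis (not along the pixel's ray), 0 where there is no reading.
- manip.get_calibration(name): a dict with "camera_matrix" (3x3 intrinsics, pixels), "R" (3x3) and "t" (3): a world point X has camera coordinates R X + t. Camera axes: x right, y down, z forward; pixel columns grow to the right and rows downward; lengths in m; the calibration is good to about 2 mm. The wrist camera is an equidistant fisheye: a pixel r from the principal point sees the ray r / f radians off the axis. A picture is of the moment at which its call begins: read the wrist's pose just before it. get_calibration takes no time and is no camera call; for the wrist camera it gives the pose at the moment of the call.
A pose or a line that the arm cannot do raises manip.Unreachable and nothing moves.
- manip.sign_off(): hands the job in, once; it reports no verdict.
Trained networks look in the newest picture that a camera, given by its name, has taken for a name from the list of things; names that differ only in an ending like _2 or _b are one class to them, and where a whole thing is asked for, a point or a joint stands for the part that bears it (a point fixed in the world has none). Each returns a list of dicts, best first, with "confidence" (0 to 1); they miss things now and then, are a little off and sometimes report something else, mostly with a low value. They report only what shows in the picture. A call takes as long as a camera call. They do not tell look-alikes from the thing itself.
- manip.look_for(camera, name): "at" ([x, y, z] in m, in world coordinates, good to about 4 mm: the middle of the surface that is visible of it).
Readings, each from a call of its own:
- manip.current_time(): time.
- manip.current_qpos(): joint angles.
- manip.current_joint_vel(): joint speeds.
- manip.current_joint_torque(): joint torques, N m.
- manip.current_ee_pos(): TCP position.
- manip.current_tcp_rot(): TCP orientation.
- manip.current_force(): force on the tool from outside, world axes, zero at the start.
- manip.current_ft_torque(): the same for the moment, N m.
- manip.current_grip_width(): opening from 0.0 (shut) to 1.0 (fully open).
Only numpy, scipy, OpenCV 4.12 (cv2) and the standard library are available. Lean on these libraries where they do the work, as an engineer would, in place of code of your own. Each camera call takes 0.05 s, during which the arm holds its last target.

### The job

Load the compression jig: thread the green spacer ring over the centre post of the base so that it rests flat on the square spring cushion, swing the open blue lid down over it, then take the red-knobbed locking pin out of its grey holder and push it through the hole at the end of the lid into the hole of the base below. The spring under the ring lifts the lid ajar, so push the pin down until its collar bears on the lid and the lid is fully shut, and finish while still holding the pin pressed down so that the jig stays shut. Do not disturb the test cell, the petri dish or the timer.

Things in the scene. Friction and masses are not known exactly. Their poses are not given: they have to be found in the camera images.
- jig: Fixed aluminium base half of the jig: plate 200 x 84 x 10 mm. Origin at the underside, below the centre post, on the worktop; z up, +x to the hinge end, -x to the pin end. Hinge block at x 83 to 105 mm, 38 mm high; pin boss (36 x 50 mm) at x -88 to -52 mm, 40 mm high. Between them the y sides are open, so fingers can straddle the cushion from the y sides.
- jig_post (a point): Tip of the upright steel centre post, 57 mm above the worktop; 10 mm diameter, conical over the top 7 mm.
- cushion (a joint): Travel (m, 0 at rest, grows downward) of the black square spring cushion, 42 x 42 mm, round the foot of the post. Its top is 22 mm above the worktop at rest and sinks when pressed: about 5 N to start, 11 N for 6 mm; at most 9 mm.
- jig_hole (a point): Centre of the mouth of the upright pin hole in the base's boss (12 mm diameter, 29 mm deep), 40 mm above the worktop, 70 mm to -x of the post.
- hinge (a point): Middle of the lid's hinge axis, 45 mm above the worktop, 90 mm to +x of the post; the axis runs along the jig's y.
- lid (a joint): Angle of the blue lid, rad: 0 shut (level, top 50 mm above the worktop), 1.57 upright, at most 1.9. Plate 70 mm wide, 10 mm thick, from 10 to 176 mm from the hinge axis. A friction hinge (0.14 N m) keeps it where left; push it down by its outer face, well out from the hinge. With the ring loaded the spring lifts it ajar by about 0.08 rad when not pressed; about 6 N on the pin shuts it.
- lid_hole (a point): Centre of the 15 mm pin hole through the lid, on its outer face, 160 mm from the hinge axis; with the lid shut it lies right above the base's pin hole. (A 24 mm hole farther in clears the post.)
- spacer: Green rigid spacer ring: outer diameter 44 mm, bore 16 mm, height 24 mm, 60 g. Lies flat on the worktop. Origin at the centre of its underside, z along its axis.
- pin: Locking pin, 74 mm tall: steel shank 9 mm diameter, 34 mm long, with a conical tip; collar of 24 mm diameter 34 to 38 mm above the tip; red knob, 18 mm diameter, 38 to 74 mm above the tip. Stands in the holder, tip 8 mm above the worktop, collar on the block. Origin at the tip, z up to the knob. When home the collar lies on the shut lid, tip 16 mm above the worktop.
- holder: Grey block 46 x 46 x 42 mm, fixed, with an upright 12 mm hole that holds the pin. Origin at the centre of its underside.
- cell: Bystander: loose black test cell with a red top, 69 mm diameter, 83 mm tall; origin under its centre.
- dish: Bystander: loose petri dish, 60 mm diameter, 13 mm high; origin under its centre.
- timer: Bystander: loose white timer, 66 x 62 x 18 mm; origin under its centre.
Not all that is in view belongs to the job. Of the things like the spacer, leave any that is purple; of the rest the larger one is meant. What is shaped like the pin but purple is not meant.

How it is judged:
On the way, in this order (a step that is already met when the one before it is completed fails the run):
1. the spacer ring is on the centre post, flat on the cushion, with the lid still open (horizontal distance between spacer and jig_post below 0.0055 m and z of spacer in the frame of jig between 0.012 and 0.0265 m and angle between spacer's own z axis and vertical below 0.2 rad and value of joint lid above 0.8 rad), for 0.1 s.
2. the lid is swung down onto the ring (within 0.15 rad of shut), with the ring still on the post (horizontal distance between spacer and jig_post below 0.0055 m and z of spacer in the frame of jig between 0.012 and 0.0265 m and angle between spacer's own z axis and vertical below 0.2 rad and value of joint lid below 0.15 rad), for 0.2 s.
3. the pin stands in the lid's and the base's holes, its tip well into the base (horizontal distance between pin and jig_hole below 0.006 m and z of pin in the frame of jig below 0.032 m and value of joint lid below 0.15 rad), for 0.1 s.
At the end, for the whole second after the job is handed in: Robot still presses the pin (over 2 N); pin upright in both holes (tip within 5 mm of the hole axis, at most 19.5 mm above the jig underside), collar bearing on the lid (over 1 N); lid within 0.018 rad of shut; ring on the cushion, within 5.5 mm of the post axis (horizontal distance between spacer and jig_post below 0.0055 m and z of spacer in the frame of jig between 0.012 and 0.0265 m and angle between spacer's own z axis and vertical below 0.2 rad and horizontal distance between pin and jig_hole below 0.005 m and z of pin in the frame of jig below 0.0195 m and angle between pin's own z axis and vertical below 0.12 rad and value of joint lid below 0.018 rad and contact force between any of the fingers, the arm and pin above 2 N and contact force between pin and lid above 1 N); the arm keeps its last pose, push and grip.
It fails at once if a bystander (test cell, petri dish, timer) is moved more than 20 mm or tipped (distance of any of cell, dish, timer from where it was at the start of the episode above 0.02 m or angle between cell's own z axis and vertical above 0.4 rad).
It also fails if it takes over 64 s, if anything falls off the work surface, if the arm or the gripper's body presses on something with over 40 N, if the wrist force passes 120 N, or if a joint passes its speed limit or range.

## Working session

There is one attempt and no reset: what is moved stays moved. The work goes in short steps, each a Python script; the robot and the scene stay as the last script left them, time stands still between calls to the robot, and variables do not carry over. Pictures are saved under pics/ and viewed, and the job is handed in when it is done.

```bash
ls; mkdir -p pics; python3 - <<'E'
from bench import manip
import cv2, numpy as np
for n in ("scene","side","wrist"):
    p,d=manip.grab_frame(n); cv2.imwrite(f"pics/{n}0.png",p[:,:,::-1]); np.savez(f"pics/{n}0.npz",p=p,d=d,**manip.get_calibration(n))
    for o in ("spacer","pin","jig","lid","holder","cell","dish","timer","cushion","jig_post"):
        print(n,o,[(np.round(r["at"],3).tolist(),round(r["confidence"],2)) for r in manip.look_for(n,o)][:4])
print(manip.current_time())
E
```

```text
pics
scene spacer [([0.402, -0.402, 0.024], 0.71), ([0.446, -0.348, 0.015], 0.58), ([0.496, -0.406, 0.02], 0.49)]
scene pin [([0.453, 0.073, 0.061], 0.67), ([0.612, -0.188, 0.037], 0.44)]
scene jig [([0.617, -0.191, 0.044], 0.78)]
scene lid [([0.628, -0.19, 0.144], 0.89), ([0.617, -0.192, 0.04], 0.62)]
scene holder [([0.442, 0.063, 0.033], 0.77)]
scene cell [([0.499, -0.407, 0.019], 0.61), ([0.629, -0.194, 0.144], 0.59), ([0.614, -0.192, 0.041], 0.54)]
scene dish [([0.37, -0.047, 0.012], 0.75)]
scene timer [([0.582, -0.023, 0.014], 0.64)]
scene cushion [([0.526, -0.186, 0.021], 0.63)]
scene jig_post [([0.614, -0.19, 0.038], 0.82)]
side spacer [([0.505, -0.414, 0.022], 0.67), ([0.406, -0.416, 0.017], 0.62), ([0.449, -0.352, 0.012], 0.61), ([0.624, -0.211, 0.138], 0.33)]
side pin [([0.529, 0.065, 0.048], 0.58), ([0.455, 0.06, 0.025], 0.52)]
side jig [([0.582, -0.204, 0.029], 0.61)]
side lid [([0.624, -0.21, 0.14], 0.7)]
side holder [([0.453, 0.059, 0.023], 0.63)]
side cell [([0.638, -0.429, 0.05], 0.91)]
side dish [([0.371, -0.055, 0.012], 0.44)]
side timer []
side cushion [([0.526, -0.192, 0.022], 0.45), ([0.506, -0.409, 0.023], 0.19)]
side jig_post [([0.583, -0.202, 0.023], 0.89)]
wrist spacer [([0.402, -0.404, 0.024], 0.62)]
wrist pin []
wrist jig []
wrist lid []
wrist holder []
wrist cell []
wrist dish []
wrist timer []
wrist cushion []
wrist jig_post []
1.65
```

View pics/scene0.png

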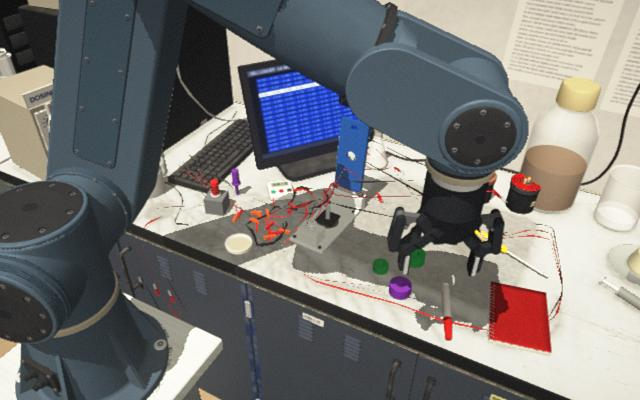

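View pics/side0.png

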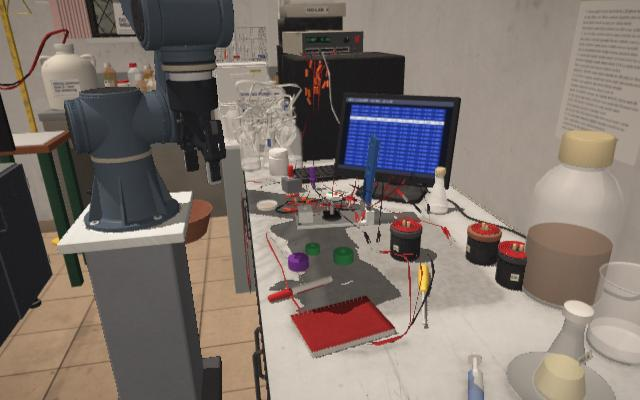

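View pics/wrist0.png

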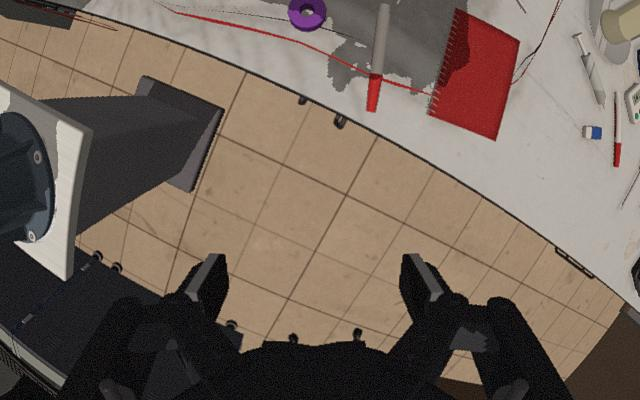

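```bash
cat > h.py <<'E'
from bench import manip
import cv2, numpy as np
def down(yaw):
    c,s=np.cos(yaw),np.sin(yaw)
    return np.array([[0,c,s],[0,s,-c],[-1,0,0]])
def snap(n,tag):
    c=manip.get_calibration(n); p,d=manip.grab_frame(n)
    cv2.imwrite(f"pics/{n}{tag}.png",p[:,:,::-1]); np.savez(f"pics/{n}{tag}.npz",p=p,d=d,**c); return p,d,c
def cloud(p,d,c,fish):
    K=c["camera_matrix"]; v,u=np.indices(d.shape)
    x=(u-K[0,2])/K[0,0]; y=(v-K[1,2])/K[1,1]
    if fish:
        r=np.hypot(x,y); k=np.where(r>1e-9,np.tan(np.minimum(r,1.5))/np.maximum(r,1e-9),1); x=x*k;y=y*k
    X=np.stack([x*d,y*d,d],-1)
    return (X-c["t"])@c["R"]
def load(f):
    z=np.load(f); return z["p"],z["d"],{k:z[k] for k in("camera_matrix","R","t")}
E
python3 - <<'E'
from h import *
R=manip.current_tcp_rot(); print(np.round(R,3)); 
c=manip.get_calibration("wrist"); print(np.round(c["R"],3), np.round(-c["R"].T@c["t"],3), c["camera_matrix"])
yaw=np.arctan2(R[1,1],R[0,1]); print(yaw)
for yw in (0,np.pi/2,-np.pi/2,np.pi):
  for P in ((0.45,-0.25,0.35),(0.5,-0.41,0.1),(0.53,-0.19,0.2),(0.45,0.065,.1)):
    q=manip.inverse_kinematics(P,down(yw)); print(yw,P,None if q is None else np.round(q,2))
for f,fi in(("scene",0),("side",0)):
    p,d,c=load(f"pics/{f}0.npz"); X=cloud(p,d,c,fi); 
    hsv=cv2.cvtColor(p,cv2.COLOR_RGB2HSV)
    for nm,lo,hi in(("green",(45,80,30),(85,255,255)),("blue",(100,180,80),(115,255,255)),("purple",(130,100,50),(150,255,255))):
        m=(cv2.inRange(hsv,lo,hi)>0)&(d>0)&(X[...,0]<.8)&(X[...,0]>.2)&(X[...,2]>.003)&(X[...,2]<.3)&(np.abs(X[...,1])<.6)
        n,l,s,_=cv2.connectedComponentsWithStats(m.astype(np.uint8))
        for i in range(1,n):
            if s[i,4]>30:
                Q=X[l==i]; print(f,nm,s[i],np.round(np.percentile(Q,[3,50,97],axis=0),3).tolist())
E
```

```text
[[ 0.     0.443 -0.897]
 [-0.    -0.897 -0.443]
 [-1.     0.    -0.   ]]
[[ 0.444 -0.896 -0.   ]
 [-0.855 -0.424  0.3  ]
 [-0.269 -0.133 -0.954]] [ 0.313 -0.46   0.375] [[309.70691629   0.         313.53538513]
 [  0.         309.70691629 199.49464825]
 [  0.           0.           1.        ]]
-1.1120486621413124
0 (0.45, -0.25, 0.35) [-0.6   0.19  1.57 -0.    1.38 -0.6 ]
0 (0.5, -0.41, 0.1) [-0.76  0.67  1.49 -0.    0.99 -0.76]
0 (0.53, -0.19, 0.2) [-0.43  0.41  1.65 -0.    1.08 -0.43]
0 (0.45, 0.065, 0.1) [ 0.04  0.38  2.   -0.    0.76  0.04]
1.5707963267948966 (0.45, -0.25, 0.35) [-0.6   0.19  1.57 -0.    1.38 -2.17]
1.5707963267948966 (0.5, -0.41, 0.1) [-0.76  0.67  1.49 -0.    0.99 -2.33]
1.5707963267948966 (0.53, -0.19, 0.2) [-0.43  0.41  1.65 -0.    1.08 -2.  ]
1.5707963267948966 (0.45, 0.065, 0.1) [ 0.04  0.38  2.   -0.    0.76 -1.53]
-1.5707963267948966 (0.45, -0.25, 0.35) [-0.6   0.19  1.57 -0.    1.38  0.97]
-1.5707963267948966 (0.5, -0.41, 0.1) [-0.76  0.67  1.49 -0.    0.99  0.81]
-1.5707963267948966 (0.53, -0.19, 0.2) [-0.43  0.41  1.65 -0.    1.08  1.14]
-1.5707963267
[... 896 characters left out ...]
.388, -0.423, 0.006], [0.4, -0.404, 0.023], [0.426, -0.386, 0.027]]
side green [306 243  14  12 150] [[0.435, -0.362, 0.004], [0.449, -0.355, 0.015], [0.465, -0.334, 0.019]]
side green [333 247  20  18 312] [[0.487, -0.421, 0.004], [0.506, -0.41, 0.021], [0.526, -0.383, 0.025]]
side blue [350 105  64  14 469] [[0.651, -0.038, 0.231], [0.727, 0.011, 0.246], [0.797, 0.069, 0.259]]
side blue [ 344  120   76   52 2124] [[0.63, -0.092, 0.095], [0.727, -0.027, 0.154], [0.796, 0.047, 0.211]]
side purple [309 167   8  22  98] [[0.515, 0.061, 0.012], [0.524, 0.067, 0.048], [0.532, 0.076, 0.073]]
side purple [288 253  21  18 313] [[0.389, -0.424, 0.005], [0.408, -0.415, 0.021], [0.427, -0.388, 0.025]]
```

```bash
python3 - <<'E'
from h import *
manip.move_ptp((0.44,-0.31,0.33),down(np.pi/2))
snap("wrist","1"); 
for o in ("spacer","jig","lid","cushion","jig_post","jig_hole"):
    print(o,[(np.round(r["at"],3).tolist(),round(r["confidence"],2)) for r in manip.look_for("wrist",o)][:4])
p,d,c=load("pics/wrist1.npz"); X=cloud(p,d,c,1)
hsv=cv2.cvtColor(p,cv2.COLOR_RGB2HSV)
m=(cv2.inRange(hsv,(45,80,30),(85,255,255))>0)&(d>0)&(X[...,2]>.003)&(X[...,2]<.03)
n,l,s,_=cv2.connectedComponentsWithStats(m.astype(np.uint8))
for i in range(1,n):
    if s[i,4]>30:
        Q=X[l==i]; T=Q[Q[:,2]>np.percentile(Q[:,2],90)-.004]
        (cc,rr)=cv2.minEnclosingCircle(T[:,:2].astype(np.float32)*1000); print(s[i],np.round(np.percentile(Q,[3,50,97],axis=0),3).tolist(),cc,rr,np.median(T[:,2]))
print(manip.current_time(), manip.current_ee_pos())
E
```

```text
spacer [([0.406, -0.399, 0.024], 0.83), ([0.505, -0.392, 0.024], 0.75), ([0.442, -0.342, 0.017], 0.73), ([0.457, 0.066, 0.035], 0.49)]
jig [([0.559, -0.197, 0.027], 0.55)]
lid [([0.626, -0.206, 0.129], 0.75)]
cushion [([0.523, -0.188, 0.022], 0.57)]
jig_post [([0.563, -0.194, 0.022], 0.69), ([0.46, 0.072, 0.068], 0.28)]
jig_hole [([0.562, -0.199, 0.023], 0.6), ([0.522, -0.184, 0.022], 0.25)]
[281 153  20  21 311] [[0.436, -0.358, 0.012], [0.45, -0.345, 0.019], [0.464, -0.333, 0.021]] (449.79913330078125, -345.38934326171875) 16.21090316772461 0.019314397534897623
[244 186  28  30 601] [[0.488, -0.416, 0.009], [0.506, -0.397, 0.025], [0.526, -0.379, 0.027]] (507.76885986328125, -398.2109680175781) 21.820932388305664 0.025505665446009834
3.8917 [ 0.43990747 -0.31009418  0.32996012]
```

View pics/wrist1.png

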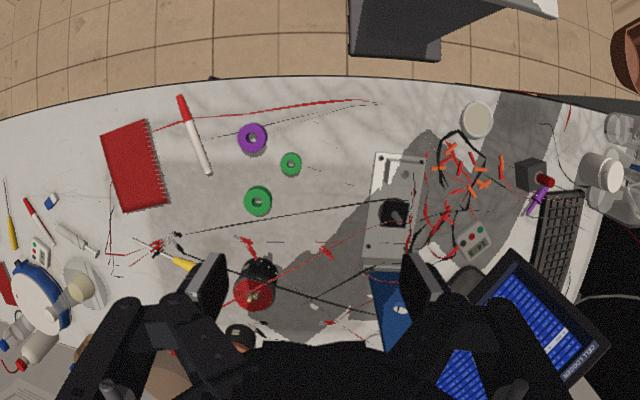

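```bash
python3 - <<'E'
from h import *
p,d,c=load("pics/wrist1.npz"); X=cloud(p,d,c,1)
cv2.imwrite("pics/crop1.png",cv2.resize(p[130:350,340:480],None,fx=3.5,fy=2.7,interpolation=cv2.INTER_CUBIC)[:,:,::-1])
B=(X[...,0]>.40)&(X[...,0]<.66)&(X[...,1]>-.27)&(X[...,1]<-.12)&(d>0)
for lo,hi in((.007,.013),(.019,.025),(.035,.043),(.05,.062),(.08,.2)):
    m=B&(X[...,2]>lo)&(X[...,2]<hi); n,l,s,_=cv2.connectedComponentsWithStats(m.astype(np.uint8))
    for i in range(1,n):
        if s[i,4]>15:
            Q=X[l==i]; r=cv2.minAreaRect(Q[:,:2].astype(np.float32)*1000)
            print(lo,s[i],np.round(Q.mean(0),4),np.round(np.percentile(Q,[2,98],axis=0),3).tolist(),np.round(r[0],1),np.round(r[1],1),round(r[2],1))
E
```

```text
0.007 [ 369  152   59   91 1423] [ 0.4846 -0.1803  0.0113] [[0.435, -0.22, 0.008], [0.554, -0.135, 0.013]] [ 505.1 -178. ] [ 91.7 149.1] 83.5
0.007 [ 360  201   50   62 1560] [ 0.5735 -0.196   0.0114] [[0.515, -0.228, 0.009], [0.613, -0.155, 0.013]] [ 567.1 -189.5] [ 78.6 110.5] 86.2
0.007 [423 202   5  17  30] [ 0.5292 -0.1252  0.0082] [[0.515, -0.128, 0.007], [0.542, -0.121, 0.01]] [ 528.1 -125.5] [28.9  5.6] 10.2
0.019 [380 201  30  28 559] [ 0.5277 -0.1832  0.0233] [[0.509, -0.203, 0.02], [0.551, -0.161, 0.025]] [ 530.2 -182.3] [44.1 43.8] 85.8
0.019 [361 259  41   6  74] [ 0.6123 -0.2026  0.0219] [[0.609, -0.232, 0.019], [0.616, -0.164, 0.025]] [ 612.7 -196.4] [ 8.6 70.5] 1.2
0.035 [387 160  36  28 745] [ 0.4596 -0.1775  0.0412] [[0.442, -0.202, 0.037], [0.478, -0.152, 0.043]] [ 460.5 -176.3] [51.1 37.1] 85.7
0.035 [362 264  13   6  38] [ 0.6128 -0.2248  0.0381] [[0.61, -0.232, 0.036], [0.619, -0.213, 0.04]] [ 611.9 -223.3] [ 7.6 21.1] 23.0
0.035 [374 264  27   5  90] [ 0.615  -0.188   0.0386] [[0.612, -0.211, 0.035], [0.619, -0.168, 0.041]] [ 615.1 -190. ] [44.8  5.8] 86.0
0.05
[... 501 characters left out ...]
-185.2] [17.  2.] 85.2
0.08 [393 232  19  13  52] [ 0.5346 -0.1865  0.1079] [[0.534, -0.206, 0.084], [0.535, -0.173, 0.121]] [ 534.5 -190.1] [35.   1.8] 89.1
0.08 [378 242  11   2  18] [ 0.535  -0.2213  0.1142] [[0.534, -0.227, 0.113], [0.536, -0.214, 0.116]] [ 535.3 -220.2] [14.3  1.9] 84.5
0.08 [344 262  41  21 131] [ 0.5814 -0.2442  0.1123] [[0.564, -0.268, 0.11], [0.595, -0.218, 0.115]] [ 586.1 -240. ] [23.6 61.4] 24.9
0.08 [ 360  281   52   67 1725] [ 0.626  -0.208   0.1407] [[0.617, -0.226, 0.083], [0.638, -0.183, 0.197]] [ 624.1 -208.9] [67.7 62. ] 87.0
0.08 [342 306  25  11  75] [ 0.6465 -0.2527  0.1112] [[0.637, -0.269, 0.107], [0.657, -0.235, 0.113]] [ 646.  -252.2] [21.6 35.7] 6.4
```

View pics/crop1.png

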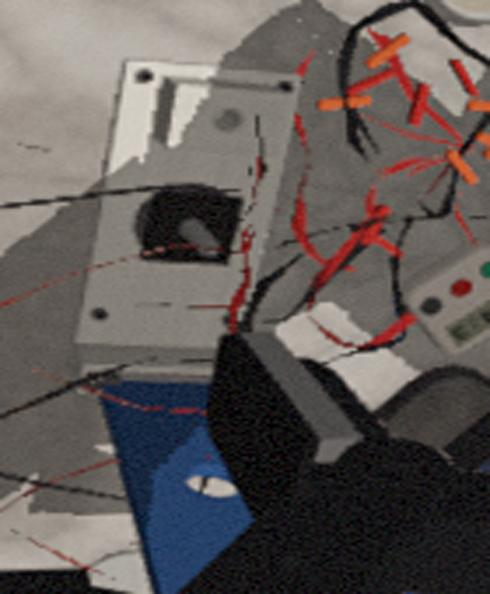

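```bash
cat >> h.py <<'E'
YJ=-0.08; RY=down(np.pi/2+YJ)
def green():
    p,d,c=snap("wrist","g%d"%int(manip.current_time()*100)); X=cloud(p,d,c,1)
    hsv=cv2.cvtColor(p,cv2.COLOR_RGB2HSV)
    m=(cv2.inRange(hsv,(45,80,30),(85,255,255))>0)&(d>0)
    n,l,s,_=cv2.connectedComponentsWithStats(m.astype(np.uint8)); out=[]
    for i in range(1,n):
        if s[i,4]>150:
            Q=X[l==i]; T=Q[Q[:,2]>np.percentile(Q[:,2],90)-.004]
            cc,rr=cv2.minEnclosingCircle(T[:,:2].astype(np.float32)*1000); print("green",s[i],np.round(cc,1),round(rr,1),round(float(np.median(T[:,2])),4))
    return X
E
python3 - <<'E'
from h import *
manip.set_gripper(1.0,40)
manip.move_ptp((0.507,-0.398,0.14),RY)
green()
import glob,os
print(manip.current_time(),sorted(glob.glob("pics/wristg*.png"))[-1])
E
```

```text
green [351 106  37  36 940] [ 450.3 -346.4] 16.1 0.0193
green [ 290  166   48   52 1795] [ 508.  -398.7] 22.0 0.0254
5.0417 pics/wristg499.png
```

```bash
python3 - <<'E'
from h import *
manip.move_l((0.5080,-0.3985,0.006),RY)
print(manip.current_force())
manip.set_gripper(0.0,40); print(manip.current_grip_width(),manip.current_force())
manip.move_l((0.5080,-0.3985,0.14),RY)
print(manip.current_grip_width(),manip.current_ee_pos())
green()
manip.move_ptp((0.485,-0.181,0.20),RY)
green();p,d,c=snap("wrist","2"); X=cloud(p,d,c,1)
B=(np.abs(X[...,0]-.53)<.025)&(np.abs(X[...,1]+.182)<.025)&(d>0)&(X[...,2]>.045)&(X[...,2]<.06)
Q=X[B]; print(B.sum(),Q.mean(0),Q.min(0),Q.max(0)); print(manip.current_time(),manip.current_ee_pos())
B=(np.abs(X[...,0]-.46)<.04)&(np.abs(X[...,1]+.177)<.04)&(d>0)&(X[...,2]>.037)&(X[...,2]<.044)
Q=X[B];print(B.sum(), cv2.minAreaRect(Q[:,:2].astype(np.float32)*1000) if B.sum()>5 else 0)
E
ls -t pics | head -3
```

```text
[1.17730504 0.45065425 0.26759923]
0.49754106233886614 [-0.37107067  1.05603352  6.4023417 ]
0.4989048359709573 [ 0.50757814 -0.3981556   0.13895079]
green [351 106  37  37 960] [ 450.4 -346.3] 16.1 0.0193
green [ 268  216   92   95 6620] [ 507.8 -399. ] 22.2 0.1575
green [158 145  29  29 602] [ 450.2 -345.1] 16.5 0.0192
green [ 268  215   92   95 6571] [ 485.4 -182.6] 22.2 0.2183
wrist2.npz
wrist2.png
wristg857.npz<stdin>:11: RuntimeWarning: Mean of empty slice.
  ret = um.true_divide(
Traceback (most recent call last):
ValueError: zero-size array to reduction operation minimum which has no identity
```

View pics/wrist2.png

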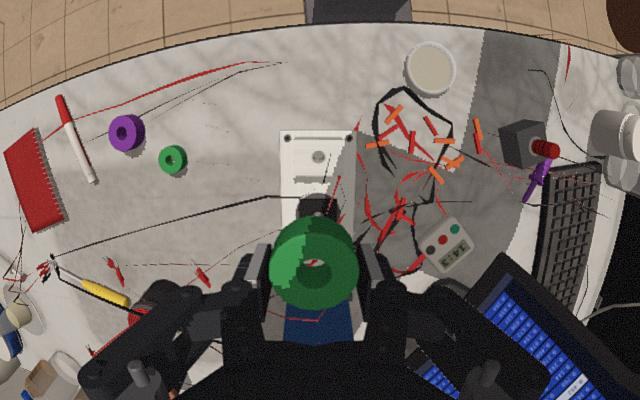

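```bash
python3 - <<'E'
from h import *
manip.move_l((0.44,-0.180,0.17),RY,0.2)
X=green();p,d,c=snap("wrist","3"); X=cloud(p,d,c,1); print(manip.current_time(),manip.current_ee_pos())
cv2.imwrite("pics/crop3.png",cv2.resize(p[80:320,220:440],None,fx=3,fy=2.5,interpolation=cv2.INTER_CUBIC)[:,:,::-1])
g=cv2.cvtColor(p,cv2.COLOR_RGB2HSV)
for (x,y,w,lo,hi) in((.53,-.182,.025,.045,.062),(.46,-.177,.04,.037,.044),(.53,-.182,.03,.018,.027)):
    B=(np.abs(X[...,0]-x)<w)&(np.abs(X[...,1]-y)<w)&(d>0)&(X[...,2]>lo)&(X[...,2]<hi)
    Q=X[B];
    if len(Q)>4: print(len(Q),Q.mean(0),np.percentile(Q,[2,98],axis=0), cv2.minAreaRect(Q[:,:2].astype(np.float32)*1000))
E
```

```text
green [153 189  30  31 675] [ 449.9 -344.7] 16.4 0.0192
green [ 268  217   92   93 6543] [ 440.2 -181.4] 22.2 0.1885
9.1917 [ 0.44104397 -0.1807387   0.17051277]
1462 [ 0.45526652 -0.17494758  0.04138081] [[ 0.44177595 -0.20046484  0.03810676]
 [ 0.47495599 -0.15141555  0.04294365]] ((460.2502136230469, -176.1453857421875), (50.74576187133789, 36.21115493774414), 84.71690368652344)
84 [ 0.52590291 -0.18903796  0.02328213] [[ 0.52227245 -0.19792092  0.01912686]
 [ 0.52955736 -0.17901464  0.02676882]] ((525.863037109375, -188.4442901611328), (20.39141082763672, 8.062528610229492), 82.70864868164062)
```

View pics/crop3.png

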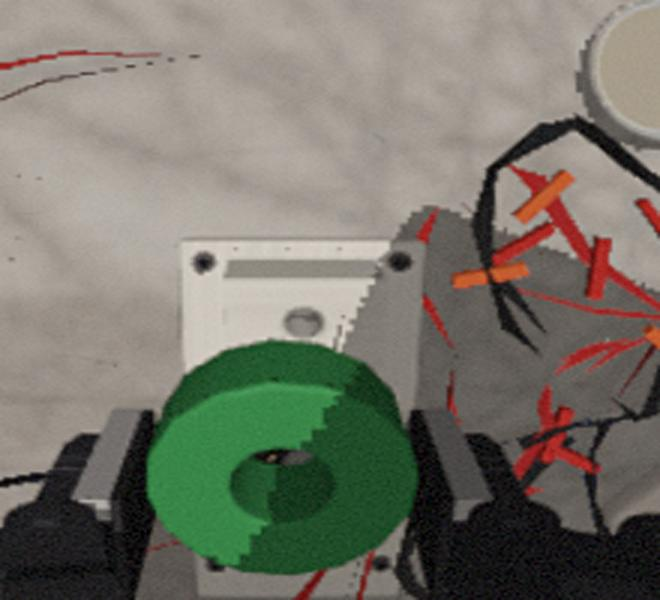

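```bash
python3 - <<'E'
from h import *
R=down(np.pi/2-0.087); x,y=0.5300,-0.1815
manip.move_ptp((x,y,0.12),R); manip.move_l((x,y,0.072),R,0.1); manip.dwell(0.2)
f0=np.array(manip.current_force()); print(manip.current_ee_pos(),f0)
p,d,c=snap("side","4"); cv2.imwrite("pics/side4c.png",cv2.resize(p[150:270,260:440],None,fx=4,fy=4,interpolation=cv2.INTER_CUBIC)[:,:,::-1])
for z in np.arange(0.064,0.0275,-0.006):
    manip.move_l((x,y,z),R,0.08); f=np.array(manip.current_force())-f0; print(round(z,3),np.round(manip.current_ee_pos(),4),np.round(f,1))
    if abs(f[2])>8 or np.hypot(f[0],f[1])>6: print("stop");break
print(manip.current_time(),manip.current_grip_width())
snap("side","5");snap("wrist","5")
E
```

```text
[ 0.53032407 -0.18165629  0.07266488] [-0.43802351  0.12268121 -0.45261384]
0.064 [ 0.5297 -0.1813  0.0634] [ 0.1  0.4 -0.1]
0.058 [ 0.5297 -0.1814  0.0575] [-0.1  0.  -0.1]
0.052 [ 0.5298 -0.1814  0.0516] [ 0.7  0.6 -0.7]
0.046 [ 0.5298 -0.1814  0.0456] [ 1.  -0.4 -0.4]
0.04 [ 0.5298 -0.1814  0.0396] [0.3 0.3 0.3]
0.034 [ 0.5298 -0.1814  0.0336] [-0.1 -0.2  0.1]
0.028 [ 0.5305 -0.1817  0.0282] [ 1.2 -0.2  5.3]
12.3167 0.5011185598276805
```

View pics/side4c.png

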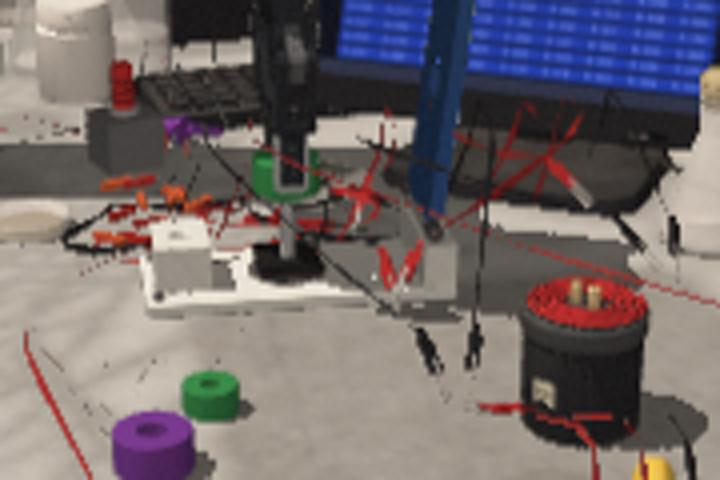

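View pics/wrist5.png

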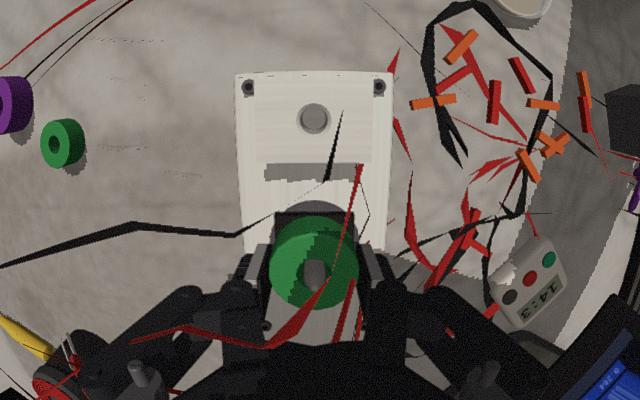

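```bash
python3 - <<'E'
from h import *
R=down(np.pi/2-0.087)
p,d,c=load("pics/wrist5.npz"); X=cloud(p,d,c,1)
print("boss rim", [np.round(X[v,u],4).tolist() for u,v in((314,104),(299,119),(330,119),(314,133),(290,119),(340,119))])
B=(np.abs(X[...,0]-.46)<.04)&(np.abs(X[...,1]+.177)<.04)&(d>0)&(X[...,2]>.037)&(X[...,2]<.044); print(cv2.minAreaRect(X[B][:,:2].astype(np.float32)*1000))
p,d,c=load("pics/wrist1.npz"); X=cloud(p,d,c,1); hsv=cv2.cvtColor(p,cv2.COLOR_RGB2HSV)
m=(cv2.inRange(hsv,(100,150,30),(120,255,255))>0)&(X[...,1]<-.165)&(X[...,1]>-.235)&(X[...,2]>.07)&(X[...,2]<.22)&(X[...,0]<.66)
Q=X[m]; A=np.c_[Q[:,1:],np.ones(len(Q))]; s=np.linalg.lstsq(A,Q[:,0],rcond=None)[0]; print("lid",len(Q),s, "x at z .045,y-.19",s@[-.19,.045,1])
for n in("scene","side"):
    p,d,c=load(f"pics/{n}0.npz") if n=="scene" else load("pics/side5.npz"); X=cloud(p,d,c,0)
    m=(d>0)&(np.abs(X[...,0]-.70)<.11)&(np.abs(X[...,1]+.2)<.12)&(X[...,2]>.06)
    Q=X[m]; print(n,len(Q))
    g=np.round(Q/[.03,.03,.06]).astype(int); u,k=np.unique(g,axis=0,return_counts=True)
    for a,b in zip(u,k):
        if b>4: print(np.round(a*[.03,.03,.06],2),b,end=";")
    print()
manip.set_gripper(1.0,40); print(manip.current_time())
manip.move_l((0.5300,-0.1815,0.13),R,0.2)
snap("wrist","6"); snap("side","6"); print(manip.current_time())
E
```

```text
boss rim [[0.4541, -0.1757, 0.0398], [0.4599, -0.1826, 0.0409], [0.4609, -0.1696, 0.0423], [0.4668, -0.1768, 0.0367], [0.4595, -0.1863, 0.042], [0.4609, -0.166, 0.0485]]
((467.61602783203125, -177.20272827148438), (50.576751708984375, 49.76987838745117), 85.33177947998047)
lid 1466 [0.08148799 0.12381048 0.6248711 ] x at z .045,y-.19 0.6149598527058532
scene 2352
[ 0.6  -0.3   0.12] 7;[ 0.6  -0.27  0.12] 20;[ 0.6  -0.21  0.06] 8;[ 0.6  -0.21  0.12] 12;[ 0.6  -0.18  0.06] 7;[ 0.6  -0.18  0.12] 7;[ 0.63 -0.3   0.12] 26;[ 0.63 -0.27  0.12] 16;[ 0.63 -0.24  0.06] 9;[ 0.63 -0.24  0.12] 51;[ 0.63 -0.24  0.18] 58;[ 0.63 -0.24  0.24] 5;[ 0.63 -0.21  0.06] 109;[ 0.63 -0.21  0.12] 257;[ 0.63 -0.21  0.18] 308;[ 0.63 -0.21  0.24] 71;[ 0.63 -0.18  0.06] 114;[ 0.63 -0.18  0.12] 234;[ 0.63 -0.18  0.18] 294;[ 0.63 -0.18  0.24] 66;[ 0.63 -0.15  0.06] 39;[ 0.63 -0.15  0.12] 87;[ 0.63 -0.15  0.18] 83;[ 0.63 -0.15  0.24] 19;[ 0.66 -0.3   0.12] 9;[ 0.66 -0.27  0.12] 17;[ 0.66 -0.24  0.12] 12;[ 0.66 -0.18  0.24] 9;[ 0.69 -0.3   0.12] 16;[ 0.69 -0.24  0.12] 6;[ 0.69 -0.21  0.12] 5;[ 0.72 -0.3   0.12] 15;[ 
[... 575 characters left out ...]
] 72;[ 0.63 -0.18  0.18] 68;[ 0.63 -0.18  0.24] 17;[ 0.63 -0.15  0.06] 11;[ 0.63 -0.15  0.12] 24;[ 0.63 -0.15  0.18] 24;[ 0.63 -0.15  0.24] 7;[ 0.66 -0.3   0.12] 13;[ 0.66 -0.27  0.12] 24;[ 0.66 -0.24  0.12] 6;[ 0.66 -0.21  0.12] 5;[ 0.66 -0.18  0.06] 8;[ 0.66 -0.18  0.12] 8;[ 0.69 -0.3   0.06] 5;[ 0.69 -0.3   0.12] 20;[ 0.69 -0.27  0.12] 6;[ 0.69 -0.24  0.12] 6;[ 0.69 -0.18  0.06] 10;[ 0.69 -0.18  0.12] 7;[ 0.72 -0.3   0.12] 6;[ 0.75 -0.24  0.12] 5;[ 0.75 -0.18  0.12] 10;[ 0.75 -0.09  0.06] 66;[ 0.75 -0.09  0.12] 7;[ 0.78 -0.12  0.06] 41;[ 0.78 -0.09  0.06] 87;[ 0.78 -0.09  0.12] 165;[ 0.81 -0.12  0.06] 78;[ 0.81 -0.12  0.12] 34;[ 0.81 -0.09  0.12] 117;[ 0.81 -0.09  0.18] 28;
12.9167
13.675
```

View pics/wrist6.png

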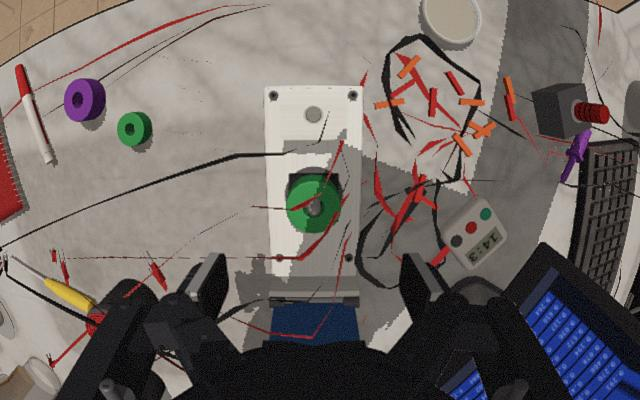

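View pics/side6.png

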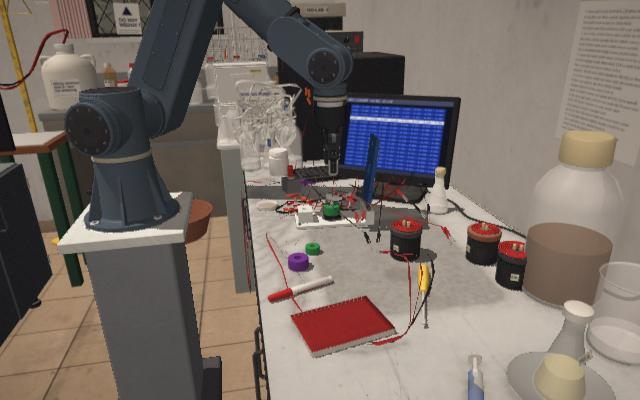

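```bash
python3 - <<'E'
from h import *
yw=-0.087; R=down(np.pi/2+yw); u=np.array([np.cos(yw),np.sin(yw)]); H=np.array([.6195,-.1901])
def P(a,z): return np.r_[H+a*u,z]
s=.130
def tcp(th,clear): 
    a=-s*np.cos(th)+.005*np.sin(th); z=.045+s*np.sin(th)+.005*np.cos(th)
    n=np.array([np.sin(th),np.cos(th)])
    return P(a+.011+clear*n[0], z+clear*n[1])
manip.set_gripper(0.0,40)
manip.move_l(P(-.09,.27),R,0.3)
manip.move_ptp(P(.085,.27),R)
manip.move_l(tcp(1.69,.025),R,0.2)
f0=np.array(manip.current_force())
print(manip.current_time(),manip.current_ee_pos(),f0)
for th in np.r_[np.arange(1.60,.19,-.14),.13,.09]:
    manip.move_l(tcp(th,-.002),R,0.15); f=np.array(manip.current_force())-f0
    print(round(th,2),np.round(manip.current_ee_pos(),3),np.round(f,1))
    if np.linalg.norm(f)>25: print("STOP");break
print(manip.current_time()); snap("side","7")
E
```

```text
16.4583 [ 0.67596383 -0.19533534  0.1723931 ] [-0.17550639 -0.16708648  0.57830543]
1.6 [ 0.638 -0.192  0.177] [ 1.   0.5 -1.1]
1.46 [ 0.62  -0.19   0.175] [ 0.6  0.2 -1. ]
1.32 [ 0.602 -0.189  0.172] [ 0.1 -0.5  0.2]
1.18 [ 0.584 -0.187  0.166] [ 1.2 -0.2 -0.4]
1.04 [ 0.568 -0.186  0.159] [ 0.4 -0.3 -0.4]
0.9 [ 0.553 -0.184  0.149] [ 0.4 -0.2  0.3]
0.76 [ 0.539 -0.183  0.137] [ 0.6  0.4 -0.6]
0.62 [ 0.527 -0.182  0.123] [0.6 0.4 0. ]
0.48 [ 0.517 -0.181  0.108] [ 0.3 -0.7 -0.6]
0.34 [ 0.51  -0.18   0.092] [-0.1  0.3  0.1]
0.2 [ 0.504 -0.18   0.074] [ 0.2 -0.6 -0.6]
0.13 [ 0.503 -0.18   0.065] [-0.1 -0.3 -0.6]
0.09 [ 0.502 -0.18   0.06 ] [ 0.4  0.6 -0. ]
20.1167
```

View pics/side7.png

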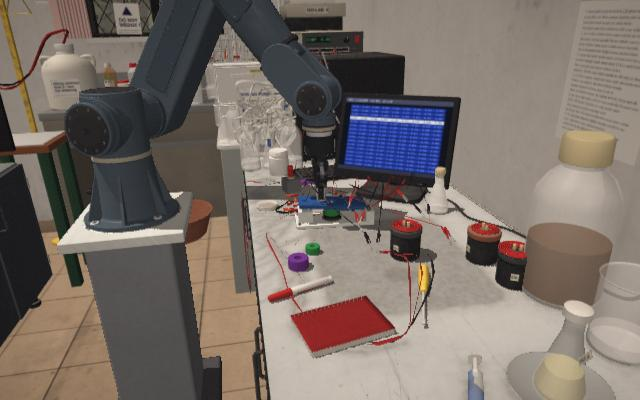

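```bash
python3 - <<'E'
from h import *
R=down(np.pi/2-.087)
f0=np.array(manip.current_force()); p0=np.array([.5022,-.1799,.060])
for z in (.057,.055,.053,.051):
    manip.move_l((p0[0],p0[1],z),R,.1); f=np.array(manip.current_force())-f0; print(z,np.round(manip.current_ee_pos(),4),np.round(f,1))
    if f[2]>4: break
manip.dwell(.1)
manip.move_l((p0[0],p0[1],.12),R,.25)
manip.set_gripper(1.0,40)
manip.move_ptp((0.40,-0.03,0.22),down(np.pi/2))
p,d,c=snap("wrist","8"); X=cloud(p,d,c,1)
for o in ("pin","holder","lid","lid_hole","spacer"):
    print(o,[(np.round(r["at"],3).tolist(),round(r["confidence"],2)) for r in manip.look_for("wrist",o)][:4])
print(manip.current_time())
E
```

```text
0.057 [ 0.5022 -0.1799  0.0569] [-0.5  0.2  1.4]
0.055 [ 0.5022 -0.1799  0.0549] [-1.4 -0.8  2.2]
0.053 [ 0.5021 -0.1799  0.0529] [-1.9 -0.6  2.7]
0.051 [ 0.5022 -0.1799  0.051 ] [-3.4 -1.1  2.8]
pin [([0.452, 0.075, 0.07], 0.81), ([0.489, 0.123, 0.016], 0.6)]
holder [([0.45, 0.072, 0.043], 0.77)]
lid []
lid_hole [([0.472, -0.183, 0.063], 0.56)]
spacer [([0.444, -0.336, 0.016], 0.76), ([0.406, -0.39, 0.024], 0.73)]
23.6167
```

View pics/wrist8.png

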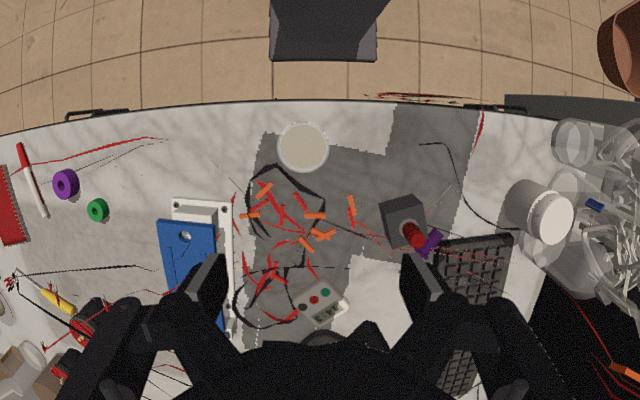

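```bash
python3 - <<'E'
from h import *
p,d,c=load("pics/wrist8.npz"); X=cloud(p,d,c,1); hsv=cv2.cvtColor(p,cv2.COLOR_RGB2HSV)
m=(cv2.inRange(hsv,(100,120,30),(125,255,255))>0)&(X[...,1]<-.13)&(X[...,1]>-.25)&(X[...,2]>.03)&(X[...,2]<.15)
Q=X[m]; A=np.c_[Q[:,:2],np.ones(len(Q))]; s=np.linalg.lstsq(A,Q[:,2],rcond=None)[0]; print("lid",len(Q),s,Q.min(0),Q.max(0))
hm=np.abs(hsv[...,0].astype(int)-90)>82
m=hm&(hsv[...,1]>120)&(np.abs(X[...,0]-.455)<.05)&(np.abs(X[...,1]-.07)<.05)&(X[...,2]>.05)&(d>0)
Q=X[m]; T=Q[Q[:,2]>Q[:,2].max()-.006]; print("knob",len(Q),Q.min(0),Q.max(0),cv2.minEnclosingCircle(T[:,:2].astype(np.float32)*1000),len(T))
m=(np.abs(X[...,0]-.455)<.05)&(np.abs(X[...,1]-.07)<.05)&(X[...,2]>.038)&(X[...,2]<.048)&(d>0)
Q=X[m];print("holder",len(Q),cv2.minAreaRect(Q[:,:2].astype(np.float32)*1000))
cv2.imwrite("pics/crop8.png",cv2.resize(p[170:270,350:460],None,fx=5,fy=5,interpolation=cv2.INTER_CUBIC)[:,:,::-1])
cv2.imwrite("pics/crop8b.png",cv2.resize(p[180:340,140:260],None,fx=4,fy=3.5,interpolation=cv2.INTER_CUBIC)[:,:,::-1])
E
```

```text
lid 2733 [-0.08521332 -0.00612177  0.10441821] [ 0.44265365 -0.21617029  0.04828605] [ 0.61144725 -0.13972902  0.09627227]
knob 392 [0.40567128 0.02720561 0.05005139] [0.46505943 0.0853533  0.31061717] ((409.0849609375, 28.68472671508789), 3.427929639816284) 4
holder 1082 ((457.4215087890625, 76.75835418701172), (47.49994659423828, 46.06502914428711), 16.699337005615234)
```

View pics/crop8.png

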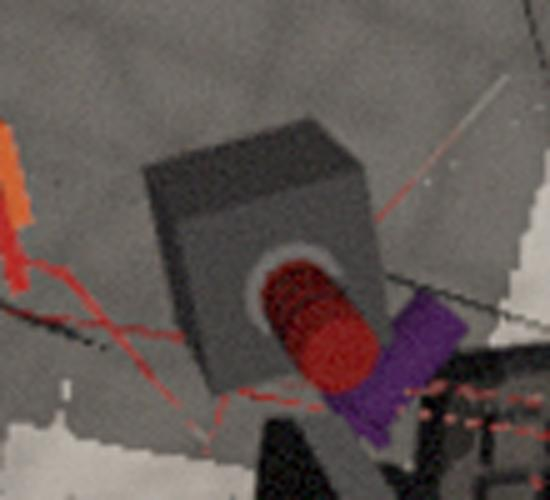

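View pics/crop8b.png

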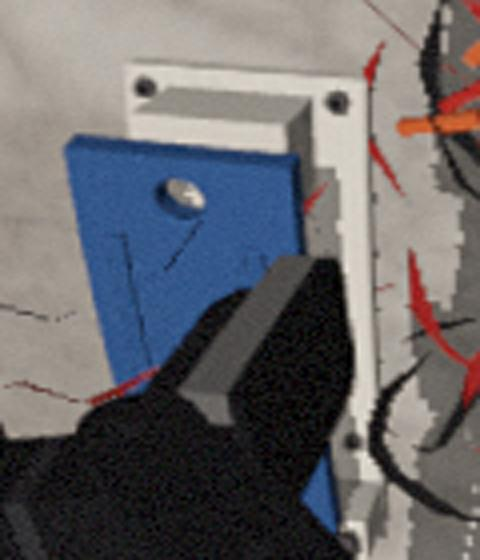

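```bash
cat >> h.py <<'E'
def knob(X,p,d,cx,cy,z0=.045,z1=.2):
    hsv=cv2.cvtColor(p,cv2.COLOR_RGB2HSV)
    m=(np.abs(hsv[...,0].astype(int)-90)>82)&(hsv[...,1]>120)&(np.abs(X[...,0]-cx)<.03)&(np.abs(X[...,1]-cy)<.03)&(X[...,2]>z0)&(X[...,2]<z1)&(d>0)
    n,l,s,_=cv2.connectedComponentsWithStats(m.astype(np.uint8)); i=1+np.argmax(s[1:,4]); Q=X[l==i]
    zt=np.percentile(Q[:,2],95); T=Q[Q[:,2]>zt-.004]; a=cv2.minEnclosingCircle(T[:,:2].astype(np.float32)*1000)
    print("knob",len(Q),len(T),"ztop",round(float(zt),4),np.round(a[0],1),round(a[1],1),np.round(np.percentile(Q,[2,98],axis=0),4).tolist())
E
python3 - <<'E'
from h import *
manip.move_ptp((0.455,0.072,0.17),down(np.pi/2)); manip.dwell(.1)
p,d,c=snap("wrist","9"); X=cloud(p,d,c,1); knob(X,p,d,.457,.075)
m=(np.abs(X[...,0]-.455)<.05)&(np.abs(X[...,1]-.07)<.05)&(X[...,2]>.038)&(X[...,2]<.048)&(d>0)
Q=X[m];print("holder",len(Q),cv2.minAreaRect(Q[:,:2].astype(np.float32)*1000)); print(manip.current_ee_pos(),manip.current_time())
E
```

```text
knob 531 364 ztop 0.0845 [457.3  77. ] 9.0 [[0.4488, 0.0694, 0.0564], [0.4645, 0.0844, 0.0847]]
holder 1873 ((457.8490295410156, 76.9968490600586), (47.30817794799805, 46.760498046875), 16.556114196777344)
[0.4550336  0.07126612 0.17045052] 24.3333
```

View pics/wrist9.png

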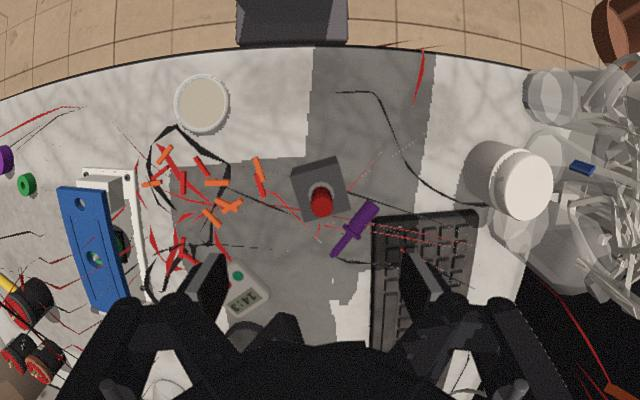

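```bash
python3 - <<'E'
from h import *
R=down(np.pi/2)
x,y=.4573,.0770
manip.move_l((x,y,.052),R,.15); print(manip.current_ee_pos(),manip.current_force())
manip.set_gripper(0.0,70); print(manip.current_grip_width(),manip.current_force(),manip.current_ee_pos())
manip.move_l((x,y,.14),R,.15); print(manip.current_grip_width(),manip.current_time())
manip.move_ptp((.4603,-.12,.16),down(np.pi/2-.087)); manip.dwell(.15)
p,d,c=snap("wrist","10"); X=cloud(p,d,c,1); e=manip.current_ee_pos(); print(e,manip.current_time()); knob(X,p,d,e[0],e[1],.1,.3)
hsv=cv2.cvtColor(p,cv2.COLOR_RGB2HSV)
cv2.imwrite("pics/crop10.png",cv2.resize(p[100:340,160:400],None,fx=3,fy=2.5,interpolation=cv2.INTER_CUBIC)[:,:,::-1])
snap("side","10")
E
```

```text
[0.45776921 0.0768953  0.05270342] [-0.11522235 -0.10628183 -0.93626595]
0.1889257940162854 [-2.29332839  0.24628372  5.39662249] [0.45739539 0.07698893 0.05232528]
0.18650241446666502 26.65
[ 0.46038855 -0.11874738  0.15975491] 27.6583
knob 2021 1114 ztop 0.1916 [ 459.  -118.6] 10.8 [[0.4517, -0.1269, 0.1588], [0.4673, -0.1114, 0.1919]]
```

View pics/crop10.png

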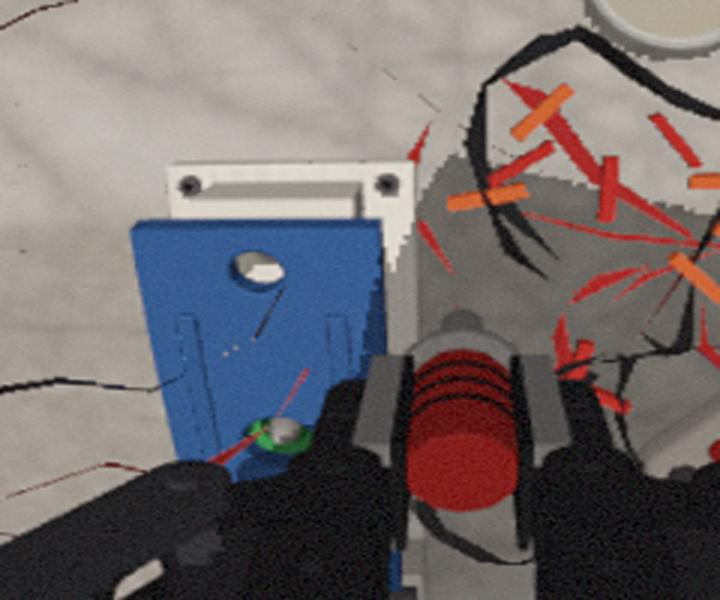

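View pics/side10.png

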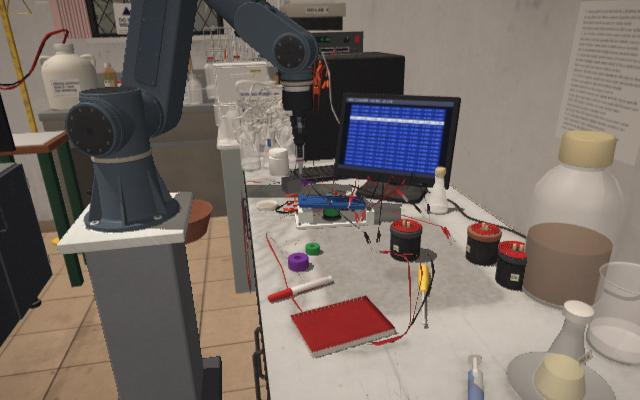

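```bash
python3 - <<'E'
from h import *
p,d,c=load("pics/wrist10.npz"); X=cloud(p,d,c,1); hsv=cv2.cvtColor(p,cv2.COLOR_RGB2HSV)
m=(np.abs(hsv[...,0].astype(int)-90)>82)&(hsv[...,1]>120)&(np.abs(X[...,0]-.46)<.03)&(np.abs(X[...,1]+.119)<.02)&(X[...,2]>.14)
Q=X[m]
for a in np.arange(.15,.195,.005):
    S=Q[(Q[:,2]>=a)&(Q[:,2]<a+.005)]
    if len(S)>10: print(round(a,3),len(S),np.round(np.percentile(S,[2,50,98],axis=0),4)[:,:2].tolist())
# lid hole: blue mask hole contour
K=c["camera_matrix"]
b=((cv2.inRange(hsv,(100,120,30),(125,255,255))>0)).astype(np.uint8)
cs,h=cv2.findContours(b,cv2.RETR_CCOMP,cv2.CHAIN_APPROX_NONE)
for k,ct in enumerate(cs):
    if h[0][k][3]>=0 and cv2.contourArea(ct)>40:
        px=ct[:,0]; E=X[px[:,1],px[:,0]]; print("hole",px.mean(0),len(px),np.round(E.mean(0),4),np.round(E.min(0),4),np.round(E.max(0),4))
E
```

```text
0.155 63 [[0.4521, -0.1261], [0.4531, -0.1185], [0.4566, -0.1117]]
0.16 120 [[0.4514, -0.1265], [0.4528, -0.1184], [0.4569, -0.1112]]
0.165 120 [[0.4517, -0.1265], [0.453, -0.119], [0.4565, -0.1005]]
0.17 168 [[0.4517, -0.1269], [0.453, -0.1185], [0.4568, -0.1112]]
0.175 128 [[0.4516, -0.1262], [0.4529, -0.1185], [0.4563, -0.1114]]
0.18 202 [[0.4515, -0.127], [0.453, -0.1185], [0.457, -0.1111]]
0.185 310 [[0.4518, -0.1268], [0.4537, -0.119], [0.4678, -0.111]]
0.19 919 [[0.4528, -0.127], [0.4598, -0.1194], [0.4677, -0.1116]]
hole [257.82051282 255.17948718] 39 [ 0.5073 -0.1729  0.0624] [ 0.4981 -0.18    0.0604] [ 0.5169 -0.1667  0.0639]
hole [245.77777778 206.51111111] 45 [ 0.4608 -0.1759  0.0641] [ 0.4534 -0.1837  0.0573] [ 0.4697 -0.1674  0.068 ]
```

```bash
python3 - <<'E'
from h import *
R=down(np.pi/2-.087); x,y=.4604,-.1762
manip.move_l((x,y,.135),R,.15); manip.dwell(.2)
f0=np.array(manip.current_force()); print(manip.current_ee_pos(),f0)
for z in (.115,.105,.097,.090,.085,.080,.076,.072):
    manip.move_l((x,y,z),R,.06); f=np.array(manip.current_force())-f0
    print(z,np.round(manip.current_ee_pos(),4),np.round(f,1))
    if abs(f[2])>5 or np.hypot(f[0],f[1])>5: print("stop");break
print(manip.current_time(),manip.current_grip_width())
p,d,c=snap("wrist","11"); cv2.imwrite("pics/crop11.png",cv2.resize(p[100:340,200:440],None,fx=3,fy=2.5,interpolation=cv2.INTER_CUBIC)[:,:,::-1])
E
```

```text
[ 0.4605972  -0.17558134  0.13540096] [ 0.85199707  0.49767416 -1.59753749]
0.115 [ 0.4603 -0.1761  0.1146] [-1.2 -1.1  0.8]
0.105 [ 0.4602 -0.1761  0.1046] [-1.1 -0.6  1.4]
0.097 [ 0.4602 -0.1761  0.0966] [-0.6 -0.2  0.9]
0.09 [ 0.4602 -0.1761  0.0896] [ 0.4 -1.1  0. ]
0.085 [ 0.4602 -0.1761  0.0847] [-0.5 -0.6  0.3]
0.08 [ 0.4602 -0.1761  0.0797] [-0.7 -0.1  1.2]
0.076 [ 0.4603 -0.1762  0.0758] [-1.4 -0.4  1. ]
0.072 [ 0.4605 -0.1762  0.0719] [ 0.3 -0.1  1.6]
30.8167 0.19301939258140355
```

View pics/crop11.png

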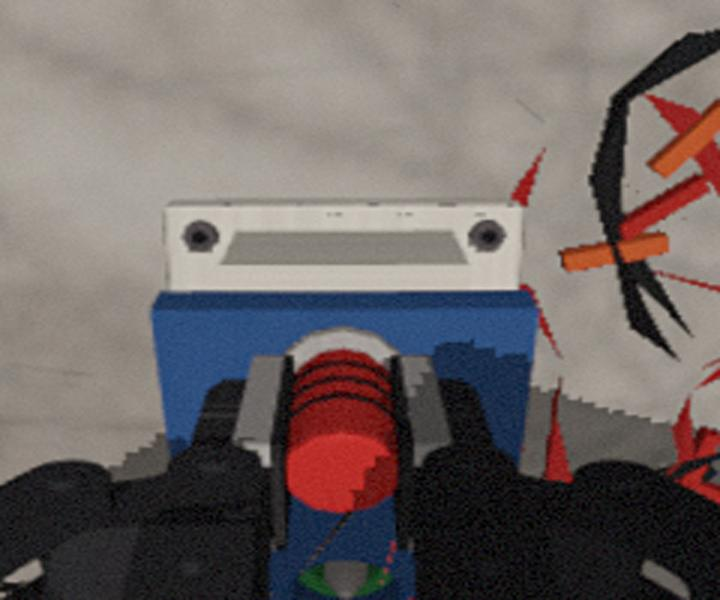

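```bash
python3 - <<'E'
from h import *
R=down(np.pi/2-.087); x,y=.4604,-.1762
manip.set_gripper(0.0,110); f0=np.array(manip.current_force()); print(f0)
for z in (.069,.066,.064,.062,.061,.060,.059,.058,.057):
    manip.move_l((x,y,z),R,.05); manip.dwell(.1); f=np.array(manip.current_force())
    e=manip.current_ee_pos(); print(z,np.round(e,4),np.round(f,1))
    if f[2]>18 or np.hypot(f[0],f[1])>10: print("stop");break
print(manip.current_time(),manip.current_grip_width())
p,d,c=snap("wrist","12"); X=cloud(p,d,c,1);knob(X,p,d,e[0],e[1],.05,.15); hsv=cv2.cvtColor(p,cv2.COLOR_RGB2HSV)
m=(cv2.inRange(hsv,(100,120,30),(125,255,255))>0)&(X[...,1]<-.13)&(X[...,1]>-.25)&(X[...,2]>.03)&(X[...,2]<.08)&(d>0)
Q=X[m]; A=np.c_[Q[:,:2],np.ones(len(Q))]; s=np.linalg.lstsq(A,Q[:,2],rcond=None)[0]; print("lid",len(Q),s,np.median(Q[:,2]))
p,d,c=snap("side","12"); cv2.imwrite("pics/side12c.png",cv2.resize(p[150:270,260:440],None,fx=4,fy=4,interpolation=cv2.INTER_CUBIC)[:,:,::-1])
E
```

```text
[ 0.206391   -0.74522371 -0.37758654]
0.069 [ 0.4604 -0.1762  0.069 ] [ 0.6 -0.2  0.5]
0.066 [ 0.4604 -0.1762  0.066 ] [ 0.3 -0.3  0.9]
0.064 [ 0.4604 -0.1762  0.064 ] [-0.5 -0.8  0.9]
0.062 [ 0.4603 -0.1762  0.062 ] [-0.8 -0.7  2.7]
0.061 [ 0.4603 -0.1762  0.061 ] [-1.6 -1.5  3.8]
0.06 [ 0.4603 -0.1762  0.0604] [-5.1 -1.5 10.3]
0.059 [ 0.4605 -0.1763  0.0601] [-7.4  1.4 21.4]
stop
33.5333 0.17657116834332814
knob 1980 1096 ztop 0.0919 [ 459.  -177.4] 10.5 [[0.4517, -0.1842, 0.0597], [0.4675, -0.1694, 0.0922]]
lid 5291 [1.03727764e-02 7.75645664e-05 4.61317762e-02] 0.05128297380207406
```

View pics/side12c.png

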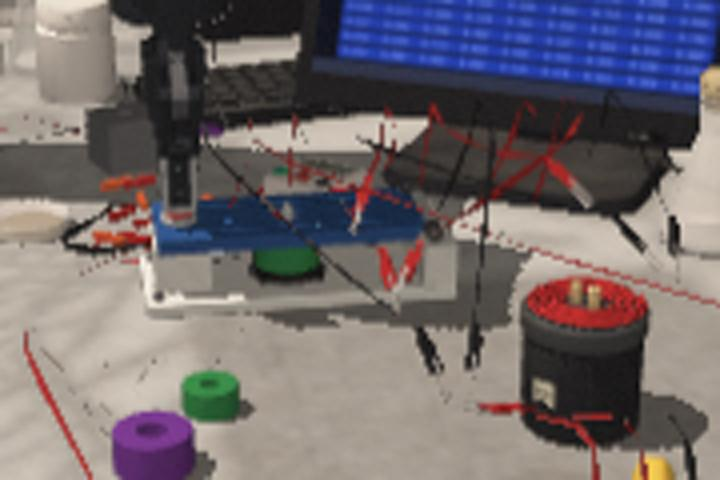

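View pics/wrist12.png

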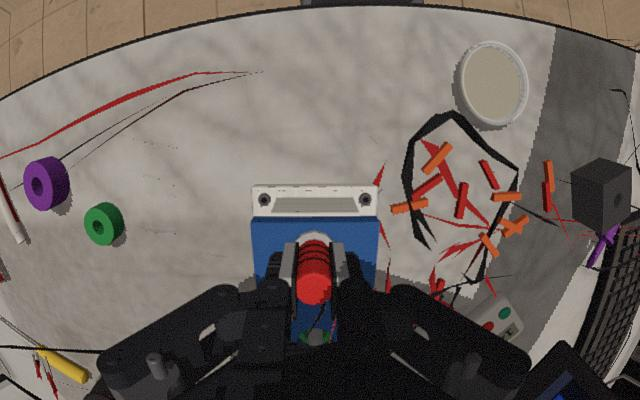

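```bash
python3 - <<'E'
from h import *
manip.dwell(.3); print(manip.current_force(),manip.current_ee_pos())
manip.sign_off(); print(manip.current_time())
E
```

```text
[-7.25295181  0.90396001 21.2892606 ] [ 0.46044443 -0.17626459  0.06010083]
the job is handed in; nothing more can be done
the job is handed in; nothing more can be done
```

The jig is loaded, shut and handed in at about 34 s of the 64 s allowed, with the arm still holding the pin pressed down. The sign-off gave no verdict, so this rests on my own checks.

- **Ring:** I threaded the larger green ring over the post, and the contact force was about 5 N when it met the cushion. The pictures show it seated on the post.
- **Lid:** I swung it down with the closed fingers. It rested ajar at about 0.085 rad with the ring under it, close to the expected 0.08 rad.
- **Pin:** I took the red-knobbed pin from the holder; it hung upright in the grip. It went through the lid hole into the base hole with almost no side force, then I pressed it down to a hard stop.

**Last checks:**
- **Push on the pin:** it held steady at about 21 N downward, with a side force of about 7 N.
- **Pin height:** the gripper stood at 60.1 mm, which puts the pin tip at about 16 mm, its home height.
- **Lid:** the camera showed it level. The fitted slope was 0.010 rad, tilted the opposite way from ajar, so I take it as noise.
- **Knob position:** the camera's fit for the knob was about 1.5 mm off the gripper position. That fit was poor (radius 10.5 mm instead of 9 mm), so I relied on the gripper position.
- **Bystanders:** the test cell, petri dish and timer looked undisturbed in the pictures. I did not measure their positions again.

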